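# Move the coverslip box to the other half of a chest with bypass sliding lids

### The arm

A 6-joint arm with a two-finger parallel gripper is mounted at the origin on a cart in front of the work surface, level with it; the furniture and walls round the work are solid. World frame = base frame: x ahead of the robot, y to its left, z up, the work surface at z = 0. Lengths are in m, angles in rad, forces in N, time in s.
With the tool pointing down it reaches from about 0.4 to 0.825 m from the base axis. Payload 7 kg.
Tool frame: the origin (TCP) lies midway between the tips of the shut fingers; the grasp point (between the pads) lies 19 mm behind it; z points along the fingers, y is the line along which they close (so a half turn about z gives the same grasp; the last joint's range is limited). The gripper opens to 88 mm and grips with 3 to 60 N. Pads are 19 mm wide; open, the fingers measure 130 mm over their backs; the gripper's body (78 mm by 193 mm) begins 47 mm behind the grasp point.
Start: joints at [1.441, 0.359, 0.012, 0, -1.224, -0.288], TCP at [0.274, 0.617, 0.227] pointing down, gripper open.
Joint ranges: [-3.07, 3.07], [-1.43, 2.12], [-1.02, 1.25], [-3.03, 1.67], [-3.05, -0], [-3.03, 3.03]. Speed limits (rad/s): [2.39, 2.39, 3.01, 3.14, 3.14, 3.14].

### API

Orientations are given as [roll, pitch, yaw] about the fixed x, y, z axes, in that order (R = Rz(yaw) Ry(pitch) Rx(roll)).
In Python, from station import get_state, grab_frame, calibration, job_done, boxes_of, regions_of, spot_point gives the robot as it stands. The module is installed in compiled form; this text tells all that it offers.
- The arm moves only by the tool arm_command, never from a script. Its argument "commands" is a list of rows, each an object of numbers: "tx", "ty", "tz": the shift along the tool's x, y, z each as a share of 25 cm, from -1 to 1; "twist": the turn about the tool's z as a share of 180 degrees, from -1 to 1. A call has exactly 8 rows; each row is the pose to reach, as a shift and turn from the pose commanded when the call began, along the tool's axes at that moment, turning the shorter way round; what a row does not reach only later rows make up. A row lasts 1/12 s, in which the tool goes at most 41.7 mm and 7.16 degrees, less where a joint would pass 70% of its speed; a pose out of reach is approached as far as the arm can. A call with a number of a shift or a turn outside -1 to 1 is refused whole. A call with a gripper value outside its range is refused whole. "claw" is the opening, from 0 (shut) to 1 (fully open), set as the call begins (left out, the last holds). The fingers move at their own pace and stop on an object; "grip_force" is the grip in N (left out, the last holds). Time passes only in rows, so rows that repeat a pose let the fingers close, or fill a call up. It gives the time, the measured TCP pose, the force, the opening and the grip force at its end, in the units of the state.
- get_state(): the state, without advancing time (a new reading comes with each control period).
- grab_frame(name): name is "side" or "top"; returns the picture (384x512x3 uint8, red, green, blue); there is no depth.
- calibration(name): a dict with "camera_matrix" (3x3 intrinsics, pixels), "extrinsics" (4x4, takes a point from camera to world coordinates). Camera axes: x right, y down, z forward; pixel columns grow to the right and rows downward; lengths in m; the calibration is good to about 2 mm. A picture is of the moment at which its call begins. calibration takes no time and is no camera call.
- job_done(): hands the job in; it is judged then, once.
Trained networks look in the newest picture that a camera, given by its name, has taken for a name from the list of things; names that differ only in an ending like _2 or _b are one class to them, and where a whole thing is asked for, a point or a joint stands for the part that bears it (a point fixed in the world has none). Each returns a list of dicts, best first, with "score" (0 to 1); they miss things now and then, are a little off and sometimes report something else, mostly with a low value. They report only what shows in the picture. A call takes as long as a camera call.
- boxes_of(query, camera): "rect" ([left, top, right, bottom] in pixels, round what is visible of it).
- regions_of(query, camera): "region" (384x512 bool, what is visible of it) and "rect" ([left, top, right, bottom] in pixels, round what is visible of it).
- spot_point(query, camera): "uv" ([column, row] in pixels: a listed point, or the origin of a listed thing).
The state is a dict: "t": time; "q": joint angles; "qd": joint speeds; "joint_efforts": joint torques, N m; "eef_pos": TCP position; "ee_rot": TCP orientation; "force": force on the tool from outside, world axes, zero at the start; "moment": the same for the moment, N m; "width": finger opening in m; "gripper_force": force on a finger pad.
Only numpy, scipy, OpenCV 4.12 (cv2) and the standard library are available. Lean on these libraries where they do the work, as an engineer would, in place of code of your own. Each camera call takes 0.05 s, during which the arm holds its last target. There are 200 camera calls.

### The job

The coverslip box stands in the grey half of the sliding-lid chest but belongs in the blue half. Slide the lower lid under its neighbour, take the box out and put it down on the worktop, slide the lids over to the other side, then take the box again the other way and stand it on its long edge, ends between the two blue ribs, in the middle of them, without dropping it. Leave both lids fully shut, and do not disturb the cup or the dropper bottle.

Things in the scene. Friction and masses are not known exactly. Their poses are not given: they have to be found in the camera images.
- chest_mid (a point): Middle of a low white chest fixed to the worktop, at its compartment floors' height, 8 mm over the worktop. Outside 214 mm along this frame's y and 132 mm along x (inside 202 x 120); wall tops 76 mm over the worktop. A partition at y = 0 parts the half with grey floor and ribs (-y) from the half with blue ones (+y). The frame is level and turns with the chest.
- grey_bay (a point): Centre of the grey bay on its floor, 62 mm along -y from chest_mid; same axes. Two grey ribs, 50 mm high, 52 mm long along x, stand 26 mm apart at either side in y: fingers reach the box here only at its ends (+x and -x), with 28 mm of room to the side walls. Wholly open, the lower lid leaves a gap of 78 mm along y, centred here.
- blue_bay (a point): Centre of the blue bay on its floor, 62 mm along +y from chest_mid; same axes. Two blue ribs, 50 mm high, 70 mm long along y, stand 71 mm apart at either side in x: fingers fit only at the box's broad faces (+y and -y). Wholly open, the upper lid leaves a gap of 78 mm along y, centred here: 29 mm of room beyond the box at each side, so do not open the hand much wider than the box.
- lower_lid (a joint): Opening of the lower lid (m), a milky clear plate 105 mm long along y, 61 to 66 mm over the worktop: 0 shut over the grey half, to 0.078 slid along the chest's +y under the upper lid. Friction about 1.2 N; it stays where left. Its knob cannot pass the upper lid's edge: the two openings add up to at most 0.078, and a lid moved on after they meet pushes the other one shut.
- upper_lid (a joint): Opening of the upper lid (m), a milky clear plate 105 mm long along y, 68 to 73 mm over the worktop: 0 shut over the blue half (overlapping the lower lid by 8 mm), to 0.078 slid along the chest's -y over the lower lid. Friction about 1.2 N; it stays where left.
- lower_lid_knob (a point): Black round upright knob at the outer (-y) end of the lower lid, 16 mm across; this point is 82 mm over the worktop, 10 mm below its top. It may be pinched at any yaw; across x turned some 0.3 rad to the left is clearest of the analyser. Keep the fingertips 76 mm or more over the worktop to clear the upper lid and the walls. It moves with the lid.
- upper_lid_knob (a point): Black round upright knob in the middle of the upper lid, 16 mm across, 19 mm high on the lid's top (which is 73 mm over the worktop); this point is 82 mm over the worktop, 10 mm below its top. It moves with the lid. Best pinched across y: a wide hand set across x comes near the microscope beyond the chest.
- box_mid (a point): Centre of the loose blue coverslip box with a white label: 48 mm along its x, 64 mm along its y, 20 mm along its z, 35 to 70 g. It starts on its long edge (its x upright) in the grey bay under the lower lid, 64 mm along the chest's x, 20 mm along y, centre 24 mm over the bay's floor. Free worktop for it lies beyond the chest's +y end, to the robot's side of it.
- coverslip_box: The same coverslip box; this point is the centre of its broad unlabelled face.
- cup: Bystander: specimen cup with a blue screw cap, 62 mm across, 64 mm high; centre of its underside.
- dropper: Bystander: brown dropper bottle with a black bulb, 30 mm across, 94 mm high; centre of its underside.

How it is judged:
On the way, in this order (a step that is already met when the one before it is completed fails the run):
1. the coverslip box is put down on the worktop outside the chest, let go (height (world z) of box_mid below 0.028 m and contact force between the fingers and coverslip_box below 0.1 N), for 0.2 s.
2. the coverslip box stands on its long edge between the blue ribs, let go (x of box_mid in the frame of blue_bay between -0.01 and 0.01 m and y of box_mid in the frame of blue_bay between -0.025 and 0.025 m and z of box_mid in the frame of blue_bay between 0.02 and 0.028 m and angle between the x axis of box_mid and the z axis of blue_bay, either way round below 0.1 rad and angle between the y axis of box_mid and the x axis of blue_bay, either way round below 0.25 rad and contact force between the fingers and coverslip_box below 0.1 N), for 0.2 s.
At the end, for the whole second after the job is handed in: the coverslip box stands still on its long edge on the floor of the blue bay, its ends towards the ribs (within 0.25 rad), its centre within 10 mm across and 25 mm along the chest of the bay's centre, and both lids are shut to within 6 mm (all of step 2 and value of joint each of lower_lid, upper_lid below 0.006 m and linear speed of coverslip_box below 0.01 m/s); the robot touches nothing.
It fails at once if the coverslip box is dropped (moves faster than 0.35 m/s with no finger on it) (linear speed of coverslip_box above 0.35 m/s and contact force between the fingers and coverslip_box below 0.1 N).
It fails at once if the cup is shifted by over 20 mm or tipped (distance of cup from where it was at the start of the episode above 0.02 m or angle between cup's own z axis and vertical above 0.3 rad).
It fails at once if the dropper is shifted by over 20 mm or tipped (distance of dropper from where it was at the start of the episode above 0.02 m or angle between dropper's own z axis and vertical above 0.3 rad).
It also fails if it takes over 72 s, if anything falls off the work surface, if the arm or the gripper's body presses on something with over 40 N, if the wrist force passes 120 N, or if a joint passes its speed limit or range.

## Working session

There is one attempt and no reset: what is moved stays moved. The work goes in short steps, Python scripts to look and compute and a tool call to move; the robot and the scene stay as the last step left them, time stands still between calls to the robot, and variables do not carry over. Pictures are saved under pics/ and viewed, at most 10 in all, crops included, and the job is handed in when it is done.

Besides the shell and the picture viewer there is one more tool, called after "Request:" as name([rows], argument=value, ...), one row to a line, values as JSON. arm_command: Moves the arm, as the interface text tells. Shift numbers are shares of 25 cm and turn numbers shares of 180 degrees, none past 1 either way. Its arguments: {"type":"object","properties":{"commands":{"type":"array"},"claw":{"type":"number"},"grip_force":{"type":"number"}},"required":["commands"]}

```bash
mkdir -p pics
cat > h.py <<'E'
import numpy as np, cv2
from station import *
def ray(cam,uv,z):
    c=calibration(cam);K=np.array(c["camera_matrix"]);T=np.array(c["extrinsics"])
    d=T[:3,:3]@np.linalg.solve(K,[uv[0],uv[1],1]);o=T[:3,3]
    return o+d*(z-o[2])/d[2]
def spot(q,cam,z):
    r=spot_point(q,cam)
    for e in r[:2]: print(q,cam,np.round(e["uv"],1),round(e["score"],2),np.round(ray(cam,e["uv"],z),4))
E
python3 - <<'E'
from h import *
s=get_state();print(s)
ims=[grab_frame(c) for c in("side","top")]
for c,i in zip(("side","top"),ims): cv2.imwrite(f"pics/a_{c}.png",i[:,:,::-1])
for q,z in [("chest_mid",.008),("grey_bay",.008),("blue_bay",.008),("lower_lid_knob",.082),("upper_lid_knob",.082),("box_mid",.032),("cup",0),("dropper",0)]:
    for c in("top","side"): spot(q,c,z)
E
```

```text
{'t': 0.0, 'q': array([ 1.44108964e+00,  3.59375267e-01,  1.10565354e-02, -3.75380691e-04,
       -1.22409719e+00, -2.88083403e-01]), 'qd': array([-0.00071476, -0.00144825,  0.00146008, -0.00154396, -0.00036464,
       -0.00115272]), 'joint_efforts': array([-6.58156641e-04, -5.82721889e+01,  2.93062556e+01,  6.99729234e+00,
        6.75067960e-03, -1.48849299e-04]), 'eef_pos': array([0.27370273, 0.61647626, 0.22562464]), 'ee_rot': array([ 3.13993953e+00, -1.21861011e-04, -4.17917824e-01]), 'force': array([ 0.00462629,  0.07618724, -0.07411558]), 'moment': array([-0.02382257,  0.02679758,  0.02081914]), 'gripper_force': 0.0, 'width': 0.08752610033487672}
lower_lid_knob top [316.9 238.1] 0.95 [0.2939 0.3358 0.082 ]
lower_lid_knob side [311.2 215.8] 0.84 [0.2876 0.3324 0.082 ]
upper_lid_knob top [256.5 226. ] 0.62 [0.3194 0.4549 0.082 ]
upper_lid_knob side [250.8 209.9] 0.97 [0.319  0.4608 0.082 ]
box_mid top [202.2 186.1] 0.22 [0.4061 0.57   0.032 ]
cup top [316.5 150.9] 0.82 [0.4837 0.3219 0.    ]
cup side [300.9 181.3] 0.62 [0.4776 0.3125 0.    ]
dropper top [201.8 184.4] 0.62 [0.4133 0.5755 0.    ]
dropper side [203.3 206.3] 0.55 [0.4161 0.5743 0.    ]
```

Run:
```python
import cv2,numpy as np
a=cv2.imread("pics/a_top.png");b=cv2.imread("pics/a_side.png")
cv2.imwrite("pics/a1.png",cv2.resize(a[80:350,90:450],(800,600),interpolation=cv2.INTER_CUBIC))
cv2.imwrite("pics/a2.png",cv2.resize(b,(800,600),interpolation=cv2.INTER_CUBIC))
```

```text
(no output)
```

View pics/a1.png

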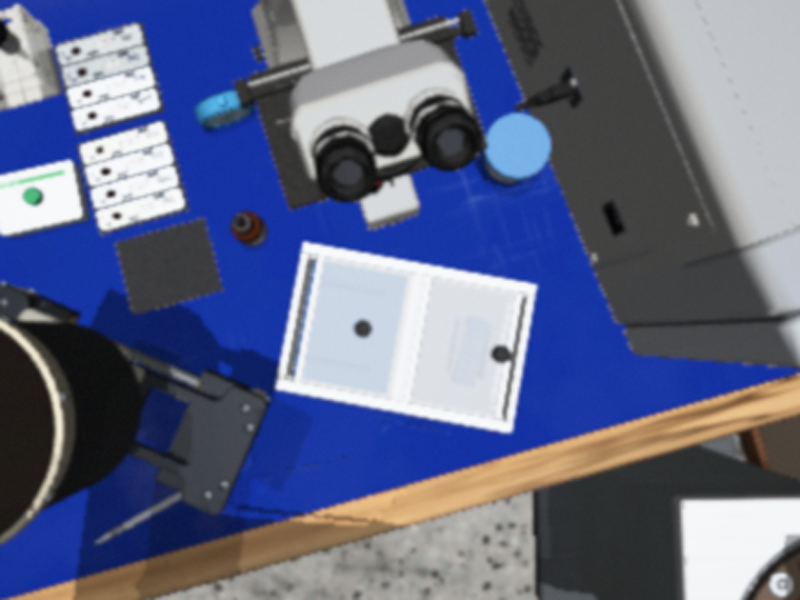

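View pics/a2.png

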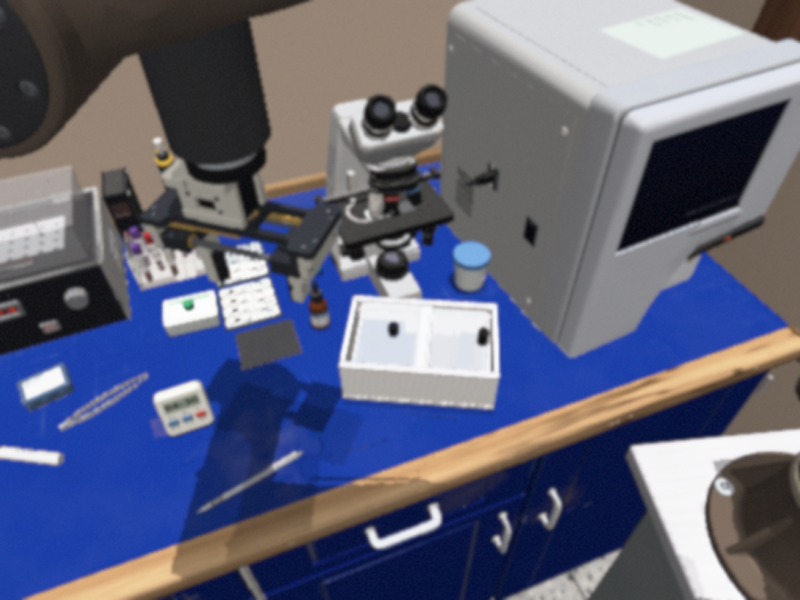

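```bash
cat >> h.py <<'E'
def frame(cam,pts,z=.076):
    P=np.array([ray(cam,p,z)[:2] for p in pts]) # TL TR BR BL : TL=(+x,+y) TR=(+x,-y) BR=(-x,-y) BL=(-x,+y)
    c=P.mean(0); yv=(P[0]+P[3]-P[1]-P[2])/2; xv=(P[0]+P[1]-P[2]-P[3])/2
    print("mid",c.round(4),"L",np.linalg.norm(yv).round(4),"W",np.linalg.norm(xv).round(4),
     "yaw from y",np.arctan2(-yv[0],yv[1]).round(4),"from x",np.arctan2(xv[1],xv[0]).round(4))
    return c,np.arctan2(-yv[0],yv[1])
E
python3 - <<'E'
from h import *
pts=np.array([(304,243),(536,286),(513,432),(278,389)])*.45+[90,80]
c,a=frame("top",pts)
a2=np.array([(354,298),(498,305),(495,382),(342,366)])*.64
frame("side",a2)
R=np.array([[np.cos(a),-np.sin(a)],[np.sin(a),np.cos(a)]])
for n,p in [("lk",(.2939,.3358)),("lk s",(.2876,.3324)),("uk",(.3194,.4549)),("uk s",(.319,.4608))]: print(n,(R.T@(np.array(p)-c)).round(4))
# refined corners from white mask, top
im=cv2.imread("pics/a_top.png");hsv=cv2.cvtColor(im,cv2.COLOR_BGR2HSV)
m=((hsv[...,1]<110)&(hsv[...,2]>120)).astype(np.uint8)
n,l,st,ce=cv2.connectedComponentsWithStats(m)
hull=None
b=np.zeros_like(m);cs,_=cv2.findContours(m,cv2.RETR_EXTERNAL,cv2.CHAIN_APPROX_NONE)
for k in cs:
    if cv2.pointPolygonTest(k,(275,230),False)>=0:
        r=cv2.minAreaRect(k);print(r,cv2.approxPolyDP(cv2.convexHull(k),4,True).reshape(-1,2).tolist())
E
```

```text
mid [0.3078 0.4216] L 0.2129 W 0.1324 yaw from y -0.1956 from x -0.1838
mid [0.3055 0.4202] L 0.2088 W 0.1336 yaw from y -0.2081 from x -0.212
lk [ 0.003  -0.0868]
lk s [-0.0025 -0.0914]
uk [0.0049 0.035 ]
uk s [0.0033 0.0407]
((272.6660461425781, 231.2811279296875), (109.2831039428711, 68.98534393310547), 10.61965560913086) [[226, 189], [331, 208], [320, 273], [214, 255]]
```

```bash
cat >> h.py <<'E'
A=-0.2; MID=np.array([.307,.421])
def ch(x,y,A=A,MID=MID): return MID+np.array([np.cos(A)*x-np.sin(A)*y,np.sin(A)*x+np.cos(A)*y])
def plan(wps,start=None):
    s=get_state();p=np.array(s["eef_pos"]);w=s["ee_rot"][2]
    print("at",p.round(4),round(w,4),"t",round(s["t"],2),"F",np.round(s["force"],1))
    for (x,y,z,yaw) in wps:
        d=np.array([x,y,z])-p
        l=np.array([np.cos(w)*d[0]+np.sin(w)*d[1],np.sin(w)*d[0]-np.cos(w)*d[1],-d[2]])/.25
        t=-((yaw-w+np.pi)%(2*np.pi)-np.pi)/np.pi
        print("->",np.round([x,y,z,yaw],3),"tx ty tz twist",l.round(3),round(t,4)); p=np.array([x,y,z]);w=yaw
E
python3 - <<'E'
from h import *
plan([(.291,.334,.16,-1.47),(.291,.334,.081,-1.47)])
for n,p in [("analyser corner",(635,350)),("pen",(200,490)),("shadow",(230,450)),("mat",(220,290)),("edge",(400,525))]:
    print(n,ray("top",np.array(p)*.45+[90,80],0).round(3))
E
```

```text
at [0.2739 0.6169 0.2266] -0.4178 t 0.9 F [ 0.7 -0.1 -0.3]
-> [ 0.291  0.334  0.16  -1.47 ] tx ty tz twist [0.522 1.006 0.266] 0.3349
-> [ 0.291  0.334  0.081 -1.47 ] tx ty tz twist [ 0.    -0.     0.316] -0.0
analyser corner [0.292 0.199 0.   ]
pen [0.163 0.623 0.   ]
shadow [0.201 0.594 0.   ]
mat [0.356 0.604 0.   ]
edge [0.128 0.43  0.   ]
```

Request:
arm_command([
  {"tx": 0.07,"ty": 0.12,"tz": 0.0,"twist": 0.04},
  {"tx": 0.13,"ty": 0.25,"tz": 0.0,"twist": 0.08},
  {"tx": 0.2,"ty": 0.38,"tz": 0.05,"twist": 0.12},
  {"tx": 0.27,"ty": 0.51,"tz": 0.1,"twist": 0.16},
  {"tx": 0.34,"ty": 0.65,"tz": 0.15,"twist": 0.2},
  {"tx": 0.41,"ty": 0.78,"tz": 0.2,"twist": 0.24},
  {"tx": 0.47,"ty": 0.9,"tz": 0.24,"twist": 0.28},
  {"tx": 0.522,"ty": 1.0,"tz": 0.266,"twist": 0.32},
], claw=1, grip_force=15)

```text
t: 1.57
eef_pos: [0.2913, 0.3326, 0.1592]
ee_rot: [3.141, -0.001, -1.424]
force: [0.4, -0.4, 0.4]
width: 0.0878
gripper_force: 0.0
```

Run:
```python
from h import *
i=grab_frame("side");spot("lower_lid_knob","side",.082);spot("upper_lid_knob","side",.082)
j=grab_frame("top");spot("lower_lid_knob","top",.082);spot("box_mid","top",.032);spot("upper_lid_knob","top",.082)
plan([(.291,.334,.081,-1.47)])
cv2.imwrite("pics/b.png",np.vstack([i[120:300,150:450],j[120:300,150:450]])[:,:,::-1])
```

```text
lower_lid_knob side [310.1 215.6] 0.77 [0.2884 0.3347 0.082 ]
upper_lid_knob side [251.4 210.2] 0.88 [0.318  0.4596 0.082 ]
lower_lid_knob top [318.  237.9] 0.81 [0.2943 0.3337 0.082 ]
upper_lid_knob top [257.5 227.2] 0.72 [0.317  0.4529 0.082 ]
at [0.2919 0.3366 0.1605] -1.4165 t 1.92 F [0.3 0.2 0.2]
-> [ 0.291  0.334  0.081 -1.47 ] tx ty tz twist [0.01  0.005 0.318] 0.017
```

View pics/b.png

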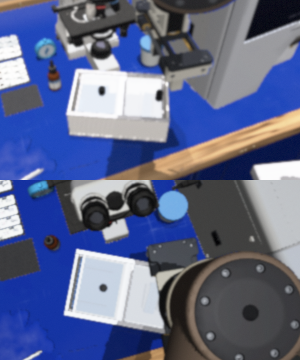

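The hand hovers over the lower knob (side crop ~(160,95)), clear of the analyser. Next I go down and pinch the knob.

Request:
arm_command([
  {"tz": 0.06,"twist": 0.017},
  {"tz": 0.12,"twist": 0.017},
  {"tz": 0.18,"twist": 0.017},
  {"tz": 0.24,"twist": 0.017},
  {"tz": 0.28,"twist": 0.017},
  {"tx": 0.01,"ty": 0.005,"tz": 0.305,"twist": 0.017},
  {"tx": 0.01,"ty": 0.005,"tz": 0.318,"twist": 0.017},
  {"tx": 0.01,"ty": 0.005,"tz": 0.318,"twist": 0.017},
])

```text
invalid input
```

Request:
arm_command([
  {"tz": 0},
  {"tz": 0},
  {"tz": 0},
  {"tz": 0},
  {"tz": 0},
  {"tz": 0},
  {"tz": 0},
  {"tz": 0},
], claw=0)

```text
invalid input
```

Run:
```python
from h import *
s=get_state();print(s["width"],s["gripper_force"],s["moment"])
p=s["eef_pos"];d=ch(0,.08)-MID
plan([(p[0]+d[0],p[1]+d[1],p[2],s["ee_rot"][2])])
```

```text
0.08810346402371613 0.0 [0.05542453 0.00919159 0.02212977]
at [0.2919 0.3366 0.1605] -1.4165 t 1.92 F [0.3 0.2 0.2]
-> [ 0.308  0.415  0.16  -1.417] tx ty tz twist [-0.3   -0.111 -0.   ] -0.0
```

Request:
arm_command([
  {"tx": 0,"ty": 0,"tz": 0.06,"twist": 0.017},
  {"tx": 0,"ty": 0,"tz": 0.12,"twist": 0.017},
  {"tx": 0,"ty": 0,"tz": 0.18,"twist": 0.017},
  {"tx": 0.01,"ty": 0.005,"tz": 0.24,"twist": 0.017},
  {"tx": 0.01,"ty": 0.005,"tz": 0.28,"twist": 0.017},
  {"tx": 0.01,"ty": 0.005,"tz": 0.305,"twist": 0.017},
  {"tx": 0.01,"ty": 0.005,"tz": 0.318,"twist": 0.017},
  {"tx": 0.01,"ty": 0.005,"tz": 0.318,"twist": 0.017},
])

```text
t: 2.58
eef_pos: [0.2908, 0.3331, 0.0801]
ee_rot: [3.141, -0.001, -1.471]
force: [-0.3, -0.3, -0.0]
width: 0.0874
gripper_force: 0.0
```

Request:
arm_command([
  {"tx": 0,"ty": 0,"tz": 0,"twist": 0},
  {"tx": 0,"ty": 0,"tz": 0,"twist": 0},
  {"tx": 0,"ty": 0,"tz": 0,"twist": 0},
  {"tx": 0,"ty": 0,"tz": 0,"twist": 0},
  {"tx": 0,"ty": 0,"tz": 0,"twist": 0},
  {"tx": 0,"ty": 0,"tz": 0,"twist": 0},
  {"tx": 0,"ty": 0,"tz": 0,"twist": 0},
  {"tx": 0,"ty": 0,"tz": 0,"twist": 0},
], claw=0)

```text
t: 3.25
eef_pos: [0.2909, 0.3328, 0.0806]
ee_rot: [-3.142, 0.0, -1.471]
force: [0.2, -0.2, 0.3]
width: 0.0395
gripper_force: 0.0
```

Run:
```python
from h import *
s=get_state();print(s["width"],s["gripper_force"],s["moment"])
p=s["eef_pos"];d=ch(0,.08)-MID
plan([(p[0]+d[0],p[1]+d[1],p[2],s["ee_rot"][2])])
```

```text
0.03950078293780084 0.0 [ 0.05425188 -0.02824464 -0.06282473]
at [0.2909 0.3328 0.0806] -1.4712 t 3.25 F [ 0.2 -0.2  0.3]
-> [ 0.307  0.411  0.081 -1.471] tx ty tz twist [-0.306 -0.094 -0.   ] -0.0
```

Request:
arm_command([
  {"tx": 0,"ty": 0,"tz": 0,"twist": 0},
  {"tx": 0,"ty": 0,"tz": 0,"twist": 0},
  {"tx": 0,"ty": 0,"tz": 0,"twist": 0},
  {"tx": 0,"ty": 0,"tz": 0,"twist": 0},
  {"tx": 0,"ty": 0,"tz": 0,"twist": 0},
  {"tx": 0,"ty": 0,"tz": 0,"twist": 0},
  {"tx": -0.02,"ty": -0.006,"tz": 0,"twist": 0},
  {"tx": -0.04,"ty": -0.012,"tz": 0,"twist": 0},
], claw=0)

```text
t: 3.92
eef_pos: [0.2945, 0.3421, 0.0807]
ee_rot: [-3.14, -0.002, -1.471]
force: [15.7, -4.6, -2.6]
width: 0.0157
gripper_force: 15.0
```

Request:
arm_command([
  {"tx": -0.04,"ty": -0.012,"tz": 0,"twist": 0},
  {"tx": -0.08,"ty": -0.025,"tz": 0,"twist": 0},
  {"tx": -0.12,"ty": -0.037,"tz": 0,"twist": 0},
  {"tx": -0.16,"ty": -0.049,"tz": 0,"twist": 0},
  {"tx": -0.2,"ty": -0.062,"tz": 0,"twist": 0},
  {"tx": -0.23,"ty": -0.071,"tz": 0,"twist": 0},
  {"tx": -0.25,"ty": -0.077,"tz": 0,"twist": 0},
  {"tx": -0.26,"ty": -0.08,"tz": 0,"twist": 0},
])

```text
t: 4.58
eef_pos: [0.3073, 0.406, 0.0804]
ee_rot: [3.141, -0.008, -1.471]
force: [6.4, -18.6, 15.4]
width: 0.0154
gripper_force: 15.0
```

Run:
```python
from h import *
s=get_state();print(s["width"],s["gripper_force"],s["moment"])
i=grab_frame("top");spot("box_mid","top",.032);
i2=grab_frame("side");spot("box_mid","side",.032)
plan([])
cv2.imwrite("pics/c.png",np.vstack([i2[120:300,180:420],i[120:300,180:420]])[:,:,::-1])
```

```text
0.015367303590242099 15.005798488855362 [-6.84473514 -2.59451151 -0.04922422]
box_mid side [299.2 229.2] 0.45 [0.2927 0.3541 0.032 ]
box_mid side [302.2 227.4] 0.37 [0.2971 0.3463 0.032 ]
at [0.3073 0.4059 0.0805] -1.4716 t 4.78 F [  9.3 -12.1   8.2]
```

View pics/c.png

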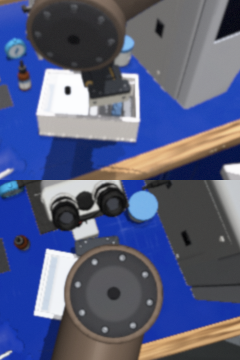

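The side view shows the lid slid under its neighbour and the box now exposed in the grey bay. I'll check whether the lid has reached its stop by pushing a little further.

Request:
arm_command([
  {"tx": -0.006,"ty": 0.004,"tz": 0,"twist": 0},
  {"tx": -0.012,"ty": 0.004,"tz": 0,"twist": 0},
  {"tx": -0.012,"ty": 0.004,"tz": 0,"twist": 0},
  {"tx": -0.012,"ty": 0.004,"tz": 0,"twist": 0},
  {"tx": -0.012,"ty": 0.004,"tz": 0,"twist": 0},
  {"tx": -0.012,"ty": 0.004,"tz": 0,"twist": 0},
  {"tx": -0.012,"ty": 0.004,"tz": 0,"twist": 0},
  {"tx": -0.012,"ty": 0.004,"tz": 0,"twist": 0},
])

```text
t: 5.45
eef_pos: [0.307, 0.4065, 0.0803]
ee_rot: [-3.141, -0.011, -1.472]
force: [16.6, -18.5, 10.1]
width: 0.0151
gripper_force: 15.0
```

Request:
arm_command([
  {"tx": 0,"ty": 0,"tz": 0,"twist": 0},
  {"tx": 0,"ty": 0,"tz": 0,"twist": 0},
  {"tx": 0,"ty": 0,"tz": 0,"twist": 0},
  {"tx": 0,"ty": 0,"tz": -0.05,"twist": 0},
  {"tx": 0,"ty": 0,"tz": -0.15,"twist": 0},
  {"tx": 0,"ty": 0,"tz": -0.28,"twist": 0.02},
  {"tx": 0,"ty": 0,"tz": -0.4,"twist": 0.06},
  {"tx": 0,"ty": 0,"tz": -0.48,"twist": 0.09},
], claw=0.45)

```text
t: 6.12
eef_pos: [0.3051, 0.4139, 0.2036]
ee_rot: [-3.141, 0.003, -1.759]
force: [0.2, 0.4, -0.3]
width: 0.0396
gripper_force: 0.0
```

Request:
arm_command([
  {"tx": -0.1,"ty": 0,"tz": 0,"twist": 0},
  {"tx": -0.2,"ty": 0,"tz": 0,"twist": 0},
  {"tx": -0.35,"ty": 0,"tz": 0,"twist": 0},
  {"tx": -0.5,"ty": 0,"tz": 0,"twist": 0},
  {"tx": -0.6,"ty": 0,"tz": 0,"twist": 0},
  {"tx": -0.7,"ty": 0,"tz": 0,"twist": 0},
  {"tx": -0.75,"ty": 0,"tz": 0,"twist": 0},
  {"tx": -0.78,"ty": 0,"tz": 0,"twist": 0},
], claw=0.82)

```text
t: 6.78
eef_pos: [0.3401, 0.6062, 0.1993]
ee_rot: [3.141, -0.001, -1.753]
force: [-0.5, 0.0, -1.2]
width: 0.0718
gripper_force: 0.0
```

```bash
sed -i 's/^A=-0.2; MID.*/A=-0.192; MID=np.array([.3085,.4195])/' h.py
python3 - <<'E'
from h import *
j=grab_frame("top");i=grab_frame("side")
for q,z in [("lower_lid_knob",.082),("box_mid",.032),("grey_bay",.008)]:
    spot(q,"top",z);spot(q,"side",z)
for q in ("box_mid",): print([ (b["rect"],b["score"]) for b in boxes_of(q,"top")[:2]])
print("expect box",ch(0,-.062))
plan([(*ch(0,-.062),.16,-1.763)])
cv2.imwrite("pics/d.png",cv2.resize(j[170:290,200:350],(750,600),interpolation=cv2.INTER_CUBIC)[:,:,::-1])
E
```

```text
lower_lid_knob top [278.9 231.4] 0.68 [0.3081 0.4106 0.082 ]
lower_lid_knob side [275.8 213. ] 0.72 [0.304  0.4074 0.082 ]
box_mid top [320.  151.7] 0.29 [0.4758 0.3185 0.032 ]
box_mid side [297.2 233.2] 0.47 [0.282  0.3606 0.032 ]
grey_bay top [302.8 235.7] 0.75 [0.2981 0.3571 0.008 ]
grey_bay top [251.4 227.6] 0.69 [0.317  0.4674 0.008 ]
grey_bay side [296.1 237.6] 0.96 [0.2878 0.3604 0.008 ]
[([294.0, 222.3, 312.8, 253.1], 0.84)]
expect box [0.296669   0.35863928]
at [0.3405 0.6038 0.2013] -1.7541 t 7.23 F [-0.   0.1 -0.6]
-> [ 0.297  0.359  0.16  -1.763] tx ty tz twist [ 0.996 -0.006  0.165] 0.0028
```

View pics/d.png

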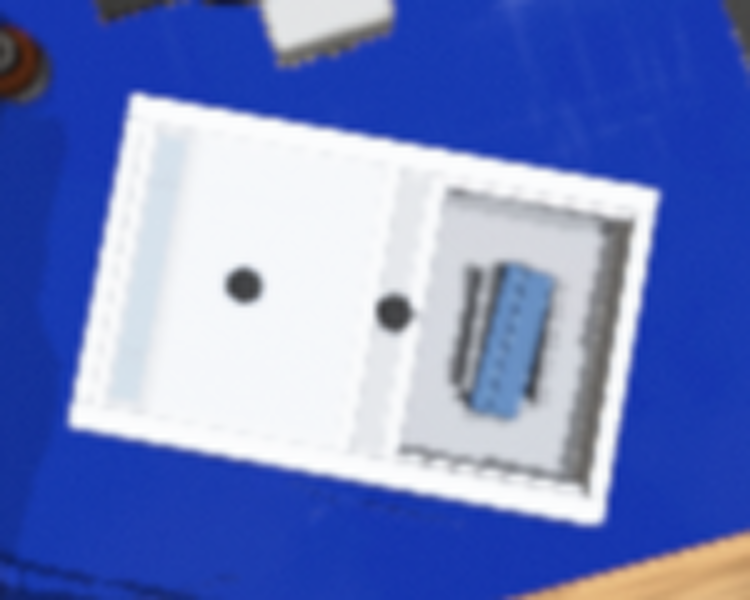

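The picture shows the open grey bay with the box's top edge at crop (511,340), lower knob at (393,312).

Run:
```python
from h import *
f=lambda p:np.array(p)/5+[200,170]
c,a=frame("top",[f(p) for p in [(133,93),(660,188),(605,525),(68,430)]])
b=np.array([ray("top",f(p),.056)[:2] for p in [(505,262),(555,272),(518,418),(468,410)]])
print("box",b.mean(0),"yaw",np.arctan2(*( (b[0]+b[1]-b[2]-b[3])[::-1])), np.linalg.norm((b[0]+b[1]-b[2]-b[3])/2))
v=b.mean(0)-c;print("box in chest",np.cos(a)*v[0]+np.sin(a)*v[1],-np.sin(a)*v[0]+np.cos(a)*v[1])
k=ray("top",f((393,312)),.088)[:2];print("knob",k)
v=k-c;print("knob in chest",np.cos(a)*v[0]+np.sin(a)*v[1],-np.sin(a)*v[0]+np.cos(a)*v[1])
```

```text
mid [0.308  0.4219] L 0.2154 W 0.1361 yaw from y -0.1902 from x -0.1938
box [0.29393156 0.36239292] yaw -0.26999453839353704 0.061572497537158065
box in chest -0.002576826891683117 -0.0611170171085204
knob [0.30619106 0.41144135]
knob in chest 0.0001879043267299452 -0.01063533646608317
```

```bash
sed -i 's/^A=-0.192; MID.*/A=-0.192; MID=np.array([.3093,.4197])/' h.py
python3 - <<'E'
from h import *
t=ch(-.0012,-.0615)
plan([(*t,.1,-1.763)])
E
```

```text
at [0.3405 0.6038 0.2013] -1.7541 t 7.23 F [-0.   0.1 -0.6]
-> [ 0.296  0.36   0.1   -1.763] tx ty tz twist [ 0.993 -0.005  0.405] 0.0028
```

Request:
arm_command([
  {"tx": 0.13,"ty": 0,"tz": 0,"twist": 0.003},
  {"tx": 0.28,"ty": 0,"tz": 0,"twist": 0.003},
  {"tx": 0.43,"ty": 0,"tz": 0,"twist": 0.003},
  {"tx": 0.58,"ty": 0,"tz": 0,"twist": 0.003},
  {"tx": 0.73,"ty": -0.003,"tz": 0.05,"twist": 0.003},
  {"tx": 0.87,"ty": -0.005,"tz": 0.13,"twist": 0.003},
  {"tx": 0.96,"ty": -0.005,"tz": 0.26,"twist": 0.003},
  {"tx": 0.993,"ty": -0.005,"tz": 0.36,"twist": 0.003},
])

```text
t: 7.9
eef_pos: [0.2956, 0.3562, 0.1102]
ee_rot: [3.141, 0.002, -1.765]
force: [-0.6, -0.6, -1.5]
width: 0.0717
gripper_force: 0.0
```

Request:
arm_command([
  {"tx": 0,"ty": 0,"tz": 0.045,"twist": 0},
  {"tx": 0,"ty": 0,"tz": 0.045,"twist": 0},
  {"tx": 0,"ty": 0,"tz": 0.045,"twist": 0},
  {"tx": 0,"ty": 0,"tz": 0.045,"twist": 0},
  {"tx": 0,"ty": 0,"tz": 0.045,"twist": 0},
  {"tx": 0,"ty": 0,"tz": 0.045,"twist": 0},
  {"tx": 0,"ty": 0,"tz": 0.045,"twist": 0},
  {"tx": 0,"ty": 0,"tz": 0.045,"twist": 0},
])

```text
t: 8.57
eef_pos: [0.2966, 0.3604, 0.0997]
ee_rot: [-3.142, 0.001, -1.763]
force: [-0.6, 0.5, -0.2]
width: 0.0721
gripper_force: 0.0
```

Run:
```python
from h import *
t=ch(-.0012,-.0615)
i=grab_frame("side");cv2.imwrite("pics/e.png",cv2.resize(i[150:280,220:380],(800,600),interpolation=cv2.INTER_CUBIC)[:,:,::-1])
plan([(*t,.063,-1.763),(*t,.034,-1.763)])
```

```text
at [0.2966 0.3602 0.0995] -1.7633 t 8.62 F [-1.2 -0.6  0.8]
-> [ 0.296  0.36   0.063 -1.763] tx ty tz twist [0.003 0.    0.146] -0.0001
-> [ 0.296  0.36   0.034 -1.763] tx ty tz twist [-0.     0.     0.116] -0.0
```

View pics/e.png

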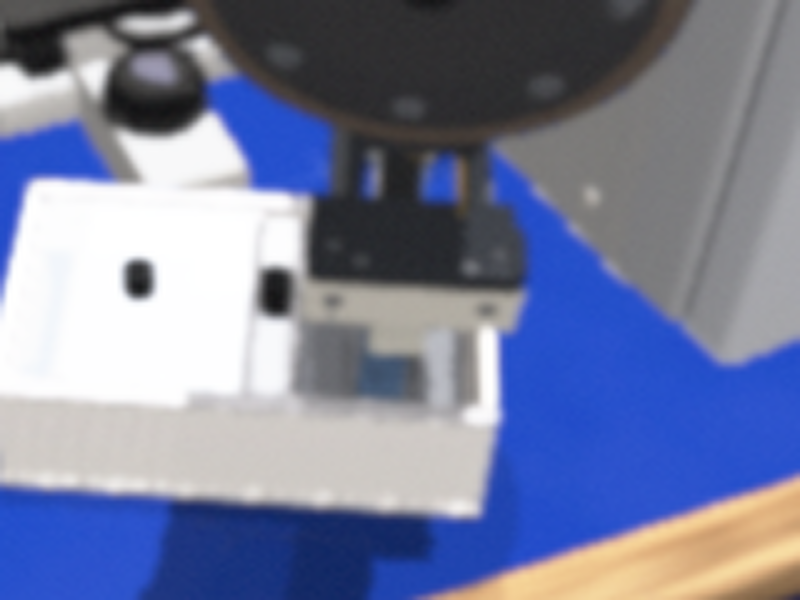

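The side view shows the near finger over the open grey bay, in line with the box and its ribs. I'll descend slowly.

Request:
arm_command([
  {"tx": 0.003,"ty": 0,"tz": 0.02,"twist": 0},
  {"tx": 0.003,"ty": 0,"tz": 0.04,"twist": 0},
  {"tx": 0.003,"ty": 0,"tz": 0.06,"twist": 0},
  {"tx": 0.003,"ty": 0,"tz": 0.08,"twist": 0},
  {"tx": 0.003,"ty": 0,"tz": 0.1,"twist": 0},
  {"tx": 0.003,"ty": 0,"tz": 0.12,"twist": 0},
  {"tx": 0.003,"ty": 0,"tz": 0.14,"twist": 0},
  {"tx": 0.003,"ty": 0,"tz": 0.146,"twist": 0},
])

```text
t: 9.28
eef_pos: [0.2962, 0.3588, 0.0618]
ee_rot: [3.141, -0.001, -1.764]
force: [0.5, -1.0, -0.8]
width: 0.0716
gripper_force: 0.0
```

Request:
arm_command([
  {"tx": 0,"ty": 0,"tz": 0.015,"twist": 0},
  {"tx": 0,"ty": 0,"tz": 0.03,"twist": 0},
  {"tx": 0,"ty": 0,"tz": 0.03,"twist": 0},
  {"tx": 0,"ty": 0,"tz": 0.03,"twist": 0},
  {"tx": 0,"ty": 0,"tz": 0.045,"twist": 0},
  {"tx": 0,"ty": 0,"tz": 0.05,"twist": 0},
  {"tx": 0,"ty": 0,"tz": 0.05,"twist": 0},
  {"tx": 0,"ty": 0,"tz": 0.05,"twist": 0},
])

```text
t: 9.95
eef_pos: [0.2964, 0.3592, 0.0503]
ee_rot: [-3.142, -0.0, -1.763]
force: [0.0, -0.7, -0.1]
width: 0.0721
gripper_force: 0.0
```

No contact. I'll go down to the grasp height and close.

Request:
arm_command([
  {"tx": 0,"ty": 0,"tz": 0.02,"twist": 0},
  {"tx": 0,"ty": 0,"tz": 0.04,"twist": 0},
  {"tx": 0,"ty": 0,"tz": 0.055,"twist": 0},
  {"tx": 0,"ty": 0,"tz": 0.065,"twist": 0},
  {"tx": 0,"ty": 0,"tz": 0.07,"twist": 0},
  {"tx": 0,"ty": 0,"tz": 0.07,"twist": 0},
  {"tx": 0,"ty": 0,"tz": 0.07,"twist": 0},
  {"tx": 0,"ty": 0,"tz": 0.07,"twist": 0},
])

```text
t: 10.62
eef_pos: [0.2964, 0.3594, 0.0329]
ee_rot: [-3.142, 0.0, -1.763]
force: [-0.5, -0.4, -0.3]
width: 0.072
gripper_force: 0.0
```

Request:
arm_command([
  {"tx": 0,"ty": 0,"tz": 0,"twist": 0},
  {"tx": 0,"ty": 0,"tz": 0,"twist": 0},
  {"tx": 0,"ty": 0,"tz": 0,"twist": 0},
  {"tx": 0,"ty": 0,"tz": 0,"twist": 0},
  {"tx": 0,"ty": 0,"tz": 0,"twist": 0},
  {"tx": 0,"ty": 0,"tz": 0,"twist": 0},
  {"tx": 0,"ty": 0,"tz": 0,"twist": 0},
  {"tx": 0,"ty": 0,"tz": 0,"twist": 0},
], claw=0.5, grip_force=15)

```text
t: 11.28
eef_pos: [0.2964, 0.3594, 0.033]
ee_rot: [-3.142, 0.0, -1.763]
force: [-0.7, 0.3, 2.8]
width: 0.0635
gripper_force: 14.9
```

Request:
arm_command([
  {"tx": 0,"ty": 0,"tz": -0.03,"twist": 0},
  {"tx": 0,"ty": 0,"tz": -0.08,"twist": 0},
  {"tx": 0,"ty": 0,"tz": -0.15,"twist": 0},
  {"tx": 0,"ty": 0,"tz": -0.23,"twist": 0},
  {"tx": 0,"ty": 0,"tz": -0.32,"twist": 0},
  {"tx": 0,"ty": 0,"tz": -0.4,"twist": 0},
  {"tx": 0,"ty": 0,"tz": -0.45,"twist": 0},
  {"tx": 0,"ty": 0,"tz": -0.48,"twist": 0},
])

```text
t: 11.95
eef_pos: [0.2967, 0.3599, 0.155]
ee_rot: [-3.141, 0.003, -1.763]
force: [-0.7, -0.2, -0.1]
width: 0.0639
gripper_force: 14.9
```

Run:
```python
from h import *
s=get_state();print(s["width"],s["gripper_force"])
plan([(.29,.49,.155,-1.763),(.265,.615,.04,-1.763),(.265,.615,.0257,-1.763)])
```

```text
0.06392108864320793 14.866935512982309
at [0.2967 0.3599 0.155 ] -1.7633 t 11.95 F [-0.7 -0.2 -0.1]
-> [ 0.29   0.49   0.155 -1.763] tx ty tz twist [-0.506  0.126 -0.   ] -0.0001
-> [ 0.265  0.615  0.04  -1.763] tx ty tz twist [-0.472  0.194  0.46 ] -0.0
-> [ 0.265  0.615  0.026 -1.763] tx ty tz twist [-0.     0.     0.057] -0.0
```

Request:
arm_command([
  {"tx": -0.03,"ty": 0.008,"tz": 0,"twist": 0},
  {"tx": -0.08,"ty": 0.02,"tz": 0,"twist": 0},
  {"tx": -0.15,"ty": 0.037,"tz": 0,"twist": 0},
  {"tx": -0.23,"ty": 0.057,"tz": 0,"twist": 0},
  {"tx": -0.31,"ty": 0.077,"tz": 0,"twist": 0},
  {"tx": -0.38,"ty": 0.095,"tz": 0,"twist": 0},
  {"tx": -0.45,"ty": 0.112,"tz": 0,"twist": 0},
  {"tx": -0.506,"ty": 0.126,"tz": 0,"twist": 0},
])

```text
t: 12.62
eef_pos: [0.2892, 0.4912, 0.1507]
ee_rot: [3.142, -0.003, -1.763]
force: [0.1, -0.8, -0.0]
width: 0.0644
gripper_force: 14.9
```

Request:
arm_command([
  {"tx": -0.08,"ty": 0.033,"tz": 0,"twist": 0},
  {"tx": -0.17,"ty": 0.07,"tz": 0.02,"twist": 0},
  {"tx": -0.27,"ty": 0.11,"tz": 0.06,"twist": 0},
  {"tx": -0.36,"ty": 0.148,"tz": 0.13,"twist": 0},
  {"tx": -0.42,"ty": 0.173,"tz": 0.22,"twist": 0},
  {"tx": -0.46,"ty": 0.189,"tz": 0.32,"twist": 0},
  {"tx": -0.472,"ty": 0.194,"tz": 0.4,"twist": 0},
  {"tx": -0.472,"ty": 0.194,"tz": 0.45,"twist": 0},
])

```text
t: 13.28
eef_pos: [0.2635, 0.6141, 0.035]
ee_rot: [3.142, -0.006, -1.763]
force: [-0.1, -1.5, -1.3]
width: 0.0641
gripper_force: 14.9
```

Run:
```python
from h import *
s=get_state();print(s["width"],s["gripper_force"])
grab_frame("side");spot("box_mid","side",.04)
plan([(.265,.615,.0257,-1.763)])
```

```text
0.06414195256331563 14.867282970808446
at [0.2639 0.6126 0.0359] -1.7635 t 13.38 F [-0.1 -0.4 -0.3]
-> [ 0.265  0.615  0.026 -1.763] tx ty tz twist [-0.01  -0.002  0.041] -0.0002
```

Request:
arm_command([
  {"tx": 0,"ty": 0,"tz": 0.01,"twist": 0},
  {"tx": 0,"ty": 0,"tz": 0.02,"twist": 0},
  {"tx": 0,"ty": 0,"tz": 0.028,"twist": 0},
  {"tx": 0,"ty": 0,"tz": 0.034,"twist": 0},
  {"tx": 0,"ty": 0,"tz": 0.038,"twist": 0},
  {"tx": 0,"ty": 0,"tz": 0.042,"twist": 0},
  {"tx": 0,"ty": 0,"tz": 0.044,"twist": 0},
  {"tx": 0,"ty": 0,"tz": 0.044,"twist": 0},
])

```text
t: 14.05
eef_pos: [0.2647, 0.6146, 0.0295]
ee_rot: [3.142, 0.0, -1.763]
force: [-0.3, 0.2, -0.9]
width: 0.0638
gripper_force: 14.9
```

Request:
arm_command([
  {"tx": 0,"ty": 0,"tz": 0.004,"twist": 0},
  {"tx": 0,"ty": 0,"tz": 0.008,"twist": 0},
  {"tx": 0,"ty": 0,"tz": 0.012,"twist": 0},
  {"tx": 0,"ty": 0,"tz": 0.016,"twist": 0},
  {"tx": 0,"ty": 0,"tz": 0.018,"twist": 0},
  {"tx": 0,"ty": 0,"tz": 0.02,"twist": 0},
  {"tx": 0,"ty": 0,"tz": 0.02,"twist": 0},
  {"tx": 0,"ty": 0,"tz": 0.02,"twist": 0},
])

```text
t: 14.72
eef_pos: [0.2647, 0.6146, 0.025]
ee_rot: [-3.141, 0.0, -1.763]
force: [-1.5, -1.4, 5.2]
width: 0.0639
gripper_force: 14.9
```

Request:
arm_command([
  {"tx": 0,"ty": 0,"tz": 0,"twist": 0},
  {"tx": 0,"ty": 0,"tz": 0,"twist": 0},
  {"tx": 0,"ty": 0,"tz": 0,"twist": 0},
  {"tx": 0,"ty": 0,"tz": 0,"twist": 0},
  {"tx": 0,"ty": 0,"tz": 0,"twist": 0},
  {"tx": 0,"ty": 0,"tz": 0,"twist": 0},
  {"tx": 0,"ty": 0,"tz": 0,"twist": 0},
  {"tx": 0,"ty": 0,"tz": 0,"twist": 0},
], claw=0.9)

```text
t: 15.38
eef_pos: [0.2647, 0.6145, 0.0242]
ee_rot: [-3.142, -0.0, -1.763]
force: [-0.1, -0.6, -0.1]
width: 0.0789
gripper_force: 0.0
```

Request:
arm_command([
  {"tx": 0,"ty": 0,"tz": -0.05,"twist": 0},
  {"tx": 0,"ty": 0,"tz": -0.1,"twist": 0},
  {"tx": 0,"ty": 0,"tz": -0.16,"twist": 0},
  {"tx": 0,"ty": 0,"tz": -0.24,"twist": 0},
  {"tx": 0,"ty": 0,"tz": -0.34,"twist": -0.03},
  {"tx": 0,"ty": 0,"tz": -0.42,"twist": -0.07},
  {"tx": 0,"ty": 0,"tz": -0.48,"twist": -0.11},
  {"tx": 0,"ty": 0,"tz": -0.5,"twist": -0.14},
])

```text
t: 16.05
eef_pos: [0.2652, 0.6163, 0.1547]
ee_rot: [-3.138, 0.005, -1.316]
force: [0.6, -0.2, 0.1]
width: 0.0789
gripper_force: 0.0
```

Run:
```python
from h import *
k=ch(0,.037);print(k, "cam-based", .318,.457)
plan([(*k,.15,-.192),(*k,.081,-.192)])
```

```text
[0.31636043 0.45602011] cam-based 0.318 0.457
at [0.2652 0.6163 0.1547] -1.3164 t 16.05 F [ 0.6 -0.2  0.1]
-> [ 0.316  0.456  0.15  -0.192] tx ty tz twist [ 0.672 -0.037  0.019] -0.3579
-> [ 0.316  0.456  0.081 -0.192] tx ty tz twist [ 0.    -0.     0.276] -0.0
```

Request:
arm_command([
  {"tx": 0.08,"ty": 0,"tz": 0,"twist": -0.038},
  {"tx": 0.16,"ty": 0,"tz": 0,"twist": -0.076},
  {"tx": 0.26,"ty": -0.01,"tz": 0,"twist": -0.114},
  {"tx": 0.36,"ty": -0.02,"tz": 0,"twist": -0.152},
  {"tx": 0.46,"ty": -0.03,"tz": 0,"twist": -0.19},
  {"tx": 0.56,"ty": -0.035,"tz": 0,"twist": -0.228},
  {"tx": 0.64,"ty": -0.037,"tz": 0.01,"twist": -0.266},
  {"tx": 0.672,"ty": -0.037,"tz": 0.019,"twist": -0.3},
], claw=0.34)

```text
t: 16.72
eef_pos: [0.3154, 0.4519, 0.1465]
ee_rot: [-3.14, 0.0, -0.376]
force: [-0.6, -0.0, -1.0]
width: 0.0325
gripper_force: 0.0
```

Request:
arm_command([
  {"tx": 0,"ty": 0,"tz": 0,"twist": -0.03},
  {"tx": 0,"ty": 0,"tz": 0,"twist": -0.058},
  {"tx": 0,"ty": 0,"tz": 0,"twist": -0.058},
  {"tx": 0,"ty": 0,"tz": 0.03,"twist": -0.058},
  {"tx": 0,"ty": 0,"tz": 0.06,"twist": -0.058},
  {"tx": 0,"ty": 0,"tz": 0.09,"twist": -0.058},
  {"tx": 0,"ty": 0,"tz": 0.11,"twist": -0.058},
  {"tx": 0,"ty": 0,"tz": 0.11,"twist": -0.058},
])

```text
t: 17.38
eef_pos: [0.3143, 0.453, 0.1152]
ee_rot: [3.139, 0.0, -0.2]
force: [-0.4, -0.2, -0.1]
width: 0.0299
gripper_force: 0.0
```

Run:
```python
from h import *
j=grab_frame("top");spot("upper_lid_knob","top",.082);spot("box_mid","top",.024);rt=[(b["rect"],b["score"]) for b in boxes_of("box_mid","top")[:2]]
i=grab_frame("side");spot("upper_lid_knob","side",.082);spot("box_mid","side",.024);print(rt)
k=ch(0,.037);plan([(*k,.081,-.192)])
cv2.imwrite("pics/f.png",np.vstack([cv2.resize(q[150:280,130:390],(600,300),interpolation=cv2.INTER_CUBIC) for q in (i,j)])[:,:,::-1])
```

```text
box_mid top [181.4 253. ] 0.94 [0.2655 0.6155 0.024 ]
upper_lid_knob side [275.  216.7] 0.39 [0.2937 0.4106 0.082 ]
box_mid side [183.5 252.3] 0.81 [0.2637 0.6146 0.024 ]
[([287.5, 198.8, 331.4, 275.0], 0.67), ([170.4, 240.0, 191.7, 268.4], 0.64)]
at [0.3148 0.4542 0.1174] -0.1989 t 17.73 F [ 0.3 -0.4 -0.2]
-> [ 0.316  0.456  0.081 -0.192] tx ty tz twist [ 0.005 -0.008  0.145] -0.0022
```

View pics/f.png

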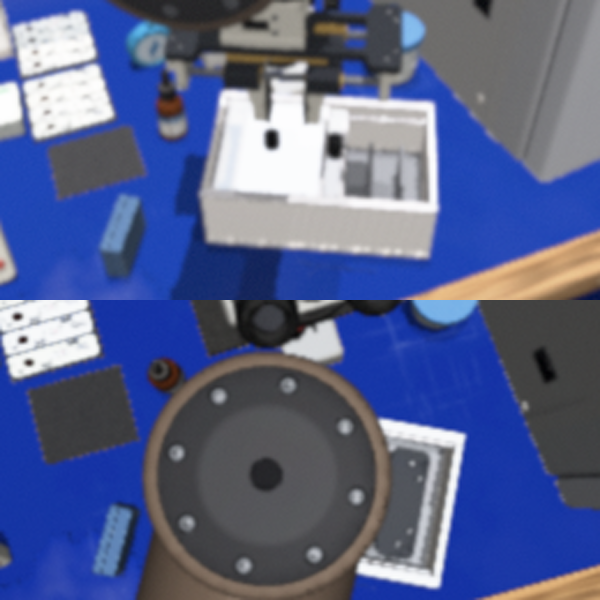

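The box stands upright on the worktop at about (0.265, 0.615). The knob is in view at side-crop (272,140), and I'm checking its position before going down.

Run:
```python
from h import *
c=calibration("side");K=np.array(c["camera_matrix"]);T=np.linalg.inv(np.array(c["extrinsics"]))
def pr(p): q=K@(T[:3,:3]@np.array(p)+T[:3,3]);return q[:2]/q[2]
toc=lambda u:(np.array(u)-[130,150])*[600/260,300/130]
for y in (.456,.462,.468): print(y,toc(pr((.316+.19*(y-.456),y,.083))))
for y in (.4065,.411): print("lower",toc(pr((.307,y,.083))))
for p in [(243,285),(393,312)]: print("top",ray("top",np.array(p)/5+[200,170],.09))
```

```text
0.456 [284.1027868  139.46452365]
0.462 [277.71402204 139.09311317]
0.468 [271.33185289 138.72208613]
lower [337.00337479 142.22183248]
lower [332.29426734 142.6196647 ]
top [0.31759486 0.47025992 0.09      ]
top [0.30619799 0.41150337 0.09      ]
```

Run:
```python
from h import *
k=ch(0,.0488);plan([(*k,.081,-.192)])
```

```text
at [0.3148 0.4542 0.1174] -0.1989 t 17.73 F [ 0.3 -0.4 -0.2]
-> [ 0.319  0.468  0.081 -0.192] tx ty tz twist [ 0.004 -0.056  0.145] -0.0022
```

Request:
arm_command([
  {"tx": 0.004,"ty": -0.03,"tz": 0,"twist": -0.002},
  {"tx": 0.004,"ty": -0.056,"tz": 0,"twist": -0.002},
  {"tx": 0.004,"ty": -0.056,"tz": 0.02,"twist": -0.002},
  {"tx": 0.004,"ty": -0.056,"tz": 0.05,"twist": -0.002},
  {"tx": 0.004,"ty": -0.056,"tz": 0.08,"twist": -0.002},
  {"tx": 0.004,"ty": -0.056,"tz": 0.11,"twist": -0.002},
  {"tx": 0.004,"ty": -0.056,"tz": 0.135,"twist": -0.002},
  {"tx": 0.004,"ty": -0.056,"tz": 0.147,"twist": -0.002},
])

```text
t: 18.4
eef_pos: [0.3182, 0.4666, 0.0788]
ee_rot: [3.14, 0.0, -0.193]
force: [-0.4, -0.1, 0.6]
width: 0.03
gripper_force: 0.0
```

Request:
arm_command([
  {"tx": 0,"ty": 0,"tz": 0,"twist": 0},
  {"tx": 0,"ty": 0,"tz": 0,"twist": 0},
  {"tx": 0,"ty": 0,"tz": 0,"twist": 0},
  {"tx": 0,"ty": 0,"tz": 0,"twist": 0},
  {"tx": 0,"ty": 0,"tz": 0,"twist": 0},
  {"tx": 0,"ty": 0,"tz": 0,"twist": 0},
  {"tx": 0,"ty": 0,"tz": 0,"twist": 0},
  {"tx": 0,"ty": 0,"tz": 0,"twist": 0},
], claw=0, grip_force=20)

```text
t: 19.07
eef_pos: [0.3186, 0.4678, 0.0806]
ee_rot: [-3.141, -0.0, -0.192]
force: [1.3, 1.8, -1.5]
width: 0.0149
gripper_force: 20.0
```

Request:
arm_command([
  {"tx": 0,"ty": 0.02,"tz": 0,"twist": 0},
  {"tx": 0,"ty": 0.045,"tz": 0,"twist": 0},
  {"tx": 0,"ty": 0.075,"tz": 0,"twist": 0},
  {"tx": 0,"ty": 0.11,"tz": 0,"twist": 0},
  {"tx": 0,"ty": 0.145,"tz": 0,"twist": 0},
  {"tx": 0,"ty": 0.18,"tz": 0,"twist": 0},
  {"tx": 0,"ty": 0.21,"tz": 0,"twist": 0},
  {"tx": 0,"ty": 0.24,"tz": 0,"twist": 0},
])

```text
t: 19.73
eef_pos: [0.3067, 0.4078, 0.0805]
ee_rot: [-3.141, 0.0, -0.193]
force: [-1.3, 3.7, 1.7]
width: 0.0154
gripper_force: 20.0
```

Request:
arm_command([
  {"tx": 0,"ty": 0.03,"tz": 0,"twist": 0},
  {"tx": 0,"ty": 0.05,"tz": 0,"twist": 0},
  {"tx": 0,"ty": 0.065,"tz": 0,"twist": 0},
  {"tx": 0,"ty": 0.074,"tz": 0,"twist": 0},
  {"tx": 0,"ty": 0.079,"tz": 0,"twist": 0},
  {"tx": 0,"ty": 0.082,"tz": 0,"twist": 0},
  {"tx": 0,"ty": 0.082,"tz": 0,"twist": 0},
  {"tx": 0,"ty": 0.082,"tz": 0,"twist": 0},
])

```text
t: 20.4
eef_pos: [0.3038, 0.3929, 0.0807]
ee_rot: [-3.134, -0.0, -0.192]
force: [1.5, 16.3, -10.6]
width: 0.0149
gripper_force: 20.0
```

Request:
arm_command([
  {"tx": 0,"ty": -0.006,"tz": 0,"twist": 0},
  {"tx": 0,"ty": -0.006,"tz": 0,"twist": 0},
  {"tx": 0,"ty": -0.006,"tz": 0,"twist": 0},
  {"tx": 0,"ty": -0.006,"tz": 0,"twist": 0},
  {"tx": 0,"ty": -0.006,"tz": -0.05,"twist": 0},
  {"tx": 0,"ty": -0.006,"tz": -0.12,"twist": 0},
  {"tx": 0,"ty": -0.006,"tz": -0.2,"twist": 0},
  {"tx": 0,"ty": -0.006,"tz": -0.28,"twist": 0},
], claw=0.34)

```text
t: 21.07
eef_pos: [0.3032, 0.3885, 0.1506]
ee_rot: [3.139, 0.0, -0.193]
force: [0.2, -0.1, 0.3]
width: 0.0299
gripper_force: 0.0
```

Run:
```python
from h import *
plan([(.2647,.6146,.13,-.192),(.2647,.6146,.026,-.192)])
```

```text
at [0.3032 0.3885 0.1506] -0.193 t 21.07 F [ 0.2 -0.1  0.3]
-> [ 0.265  0.615  0.13  -0.192] tx ty tz twist [-0.325 -0.858  0.082] -0.0003
-> [ 0.265  0.615  0.026 -0.192] tx ty tz twist [ 0.    -0.     0.416] -0.0
```

Request:
arm_command([
  {"tx": -0.03,"ty": -0.08,"tz": 0,"twist": 0},
  {"tx": -0.08,"ty": -0.2,"tz": 0,"twist": 0},
  {"tx": -0.13,"ty": -0.34,"tz": 0,"twist": 0},
  {"tx": -0.18,"ty": -0.48,"tz": 0,"twist": 0},
  {"tx": -0.23,"ty": -0.62,"tz": 0,"twist": 0},
  {"tx": -0.28,"ty": -0.74,"tz": 0,"twist": 0},
  {"tx": -0.31,"ty": -0.82,"tz": 0.03,"twist": 0},
  {"tx": -0.325,"ty": -0.858,"tz": 0.08,"twist": 0},
], claw=0.55)

```text
t: 21.73
eef_pos: [0.2644, 0.6186, 0.1302]
ee_rot: [-3.141, -0.001, -0.191]
force: [1.1, 0.5, 0.2]
width: 0.0481
gripper_force: 0.0
```

Run:
```python
from h import *
j=grab_frame("top")
i=grab_frame("side")
plan([(.2647,.6146,.026,-.192)])
cv2.imwrite("pics/g.png",np.vstack([cv2.resize(q[150:280,130:390],(600,300),interpolation=cv2.INTER_CUBIC) for q in (i,j)])[:,:,::-1])
```

```text
at [0.2639 0.6148 0.1266] -0.1924 t 21.83 F [ 0.2  0.4 -0.9]
-> [ 0.265  0.615  0.026 -0.192] tx ty tz twist [0.003 0.    0.402] -0.0001
```

View pics/g.png

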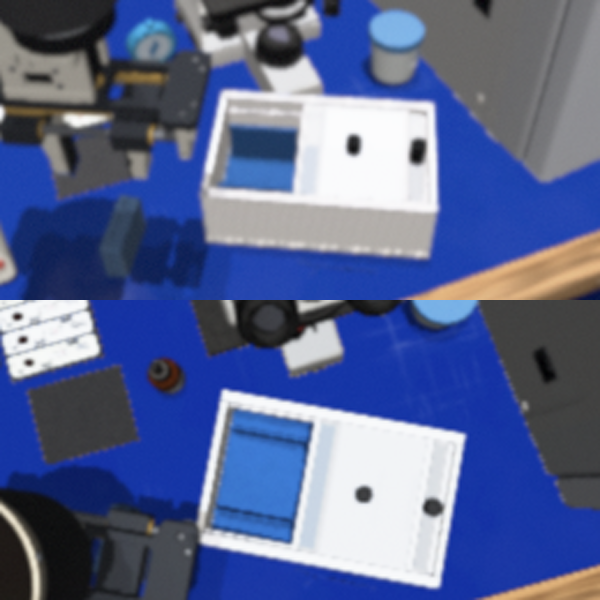

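The blue bay is fully open, both lids lie over the grey half, and the box stands at side-crop (122,235), under the hand.

Request:
arm_command([
  {"tx": 0.003,"ty": 0,"tz": 0.08,"twist": 0},
  {"tx": 0.003,"ty": 0,"tz": 0.16,"twist": 0},
  {"tx": 0.003,"ty": 0,"tz": 0.22,"twist": 0},
  {"tx": 0.003,"ty": 0,"tz": 0.28,"twist": 0},
  {"tx": 0.003,"ty": 0,"tz": 0.33,"twist": 0},
  {"tx": 0.003,"ty": 0,"tz": 0.37,"twist": 0},
  {"tx": 0.003,"ty": 0,"tz": 0.39,"twist": 0},
  {"tx": 0.003,"ty": 0,"tz": 0.39,"twist": 0},
])

```text
t: 22.5
eef_pos: [0.2655, 0.6147, 0.0317]
ee_rot: [3.14, -0.0, -0.193]
force: [-0.4, -0.0, -0.2]
width: 0.0481
gripper_force: 0.0
```

Request:
arm_command([
  {"tx": 0,"ty": 0,"tz": 0,"twist": 0},
  {"tx": 0,"ty": 0,"tz": 0,"twist": 0},
  {"tx": 0,"ty": 0,"tz": 0,"twist": 0},
  {"tx": 0,"ty": 0,"tz": 0,"twist": 0},
  {"tx": 0,"ty": 0,"tz": 0,"twist": 0},
  {"tx": 0,"ty": 0,"tz": 0,"twist": 0},
  {"tx": 0,"ty": 0,"tz": 0,"twist": 0},
  {"tx": 0,"ty": 0,"tz": 0,"twist": 0},
], claw=0.1, grip_force=15)

```text
t: 23.17
eef_pos: [0.2654, 0.6162, 0.0333]
ee_rot: [-3.141, -0.0, -0.192]
force: [-0.8, -1.0, 4.4]
width: 0.0202
gripper_force: 14.7
```

Request:
arm_command([
  {"tx": 0,"ty": 0,"tz": 0,"twist": 0},
  {"tx": 0,"ty": 0,"tz": -0.03,"twist": 0},
  {"tx": 0,"ty": 0,"tz": -0.08,"twist": 0},
  {"tx": 0,"ty": 0,"tz": -0.16,"twist": 0},
  {"tx": 0,"ty": 0,"tz": -0.25,"twist": 0},
  {"tx": 0,"ty": 0,"tz": -0.34,"twist": 0},
  {"tx": 0,"ty": 0,"tz": -0.41,"twist": 0},
  {"tx": 0,"ty": 0,"tz": -0.45,"twist": 0},
], grip_force=20)

```text
t: 23.83
eef_pos: [0.2658, 0.6169, 0.149]
ee_rot: [-3.138, -0.0, -0.192]
force: [0.5, 0.8, 0.2]
width: 0.0202
gripper_force: 19.6
```

```bash
sed -i 's/^A=-0.192; MID.*/A=-0.192; MID=np.array([.3093,.4200])/' h.py
python3 - <<'E'
from h import *
plan([(*ch(0.0004,.062),.145,-.192)])
E
```

```text
at [0.2658 0.6169 0.149 ] -0.1923 t 23.83 F [0.5 0.8 0.2]
-> [ 0.322  0.481  0.145 -0.192] tx ty tz twist [0.323 0.492 0.016] -0.0001
```

Request:
arm_command([
  {"tx": 0.02,"ty": 0.03,"tz": 0,"twist": 0},
  {"tx": 0.06,"ty": 0.09,"tz": 0,"twist": 0},
  {"tx": 0.115,"ty": 0.175,"tz": 0,"twist": 0},
  {"tx": 0.175,"ty": 0.27,"tz": 0,"twist": 0},
  {"tx": 0.235,"ty": 0.36,"tz": 0,"twist": 0},
  {"tx": 0.28,"ty": 0.43,"tz": 0,"twist": 0},
  {"tx": 0.31,"ty": 0.475,"tz": 0,"twist": 0},
  {"tx": 0.323,"ty": 0.492,"tz": 0,"twist": 0},
])

```text
t: 24.5
eef_pos: [0.3215, 0.4771, 0.1447]
ee_rot: [3.14, 0.0, -0.194]
force: [-1.2, -1.2, -0.7]
width: 0.02
gripper_force: 19.6
```

Request:
arm_command([
  {"tx": 0,"ty": 0,"tz": 0.02,"twist": 0},
  {"tx": 0,"ty": 0,"tz": 0.04,"twist": 0},
  {"tx": 0,"ty": 0,"tz": 0.06,"twist": 0},
  {"tx": 0,"ty": 0,"tz": 0.08,"twist": 0},
  {"tx": 0,"ty": 0,"tz": 0.1,"twist": 0},
  {"tx": 0,"ty": 0,"tz": 0.11,"twist": 0},
  {"tx": 0,"ty": 0,"tz": 0.11,"twist": 0},
  {"tx": 0,"ty": 0,"tz": 0.11,"twist": 0},
])

```text
t: 25.17
eef_pos: [0.321, 0.4798, 0.1175]
ee_rot: [3.141, -0.0, -0.192]
force: [0.7, 0.1, -0.0]
width: 0.0202
gripper_force: 19.6
```

Run:
```python
from h import *
i=grab_frame("side")
plan([(*ch(0.0004,.062),.095,-.192)])
cv2.imwrite("pics/hh.png",cv2.resize(i[140:270,190:350],(738,600),interpolation=cv2.INTER_CUBIC)[:,:,::-1])
```

```text
at [0.3211 0.4799 0.1178] -0.1923 t 25.22 F [-1.1 -0.3 -0.4]
-> [ 0.322  0.481  0.095 -0.192] tx ty tz twist [ 0.001 -0.004  0.091] -0.0001
```

View pics/hh.png

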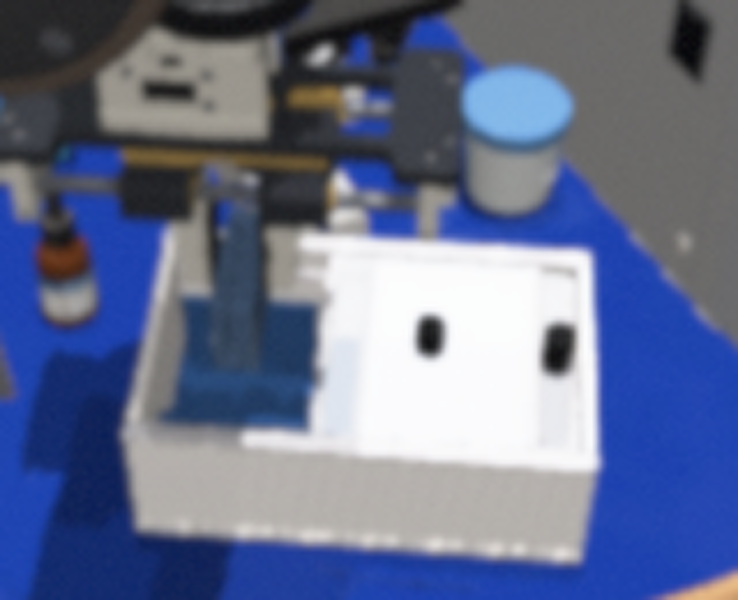

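The box hangs upright over the blue bay (crop (238,280)), aligned with the ribs, and the lids and dropper are clear.

Request:
arm_command([
  {"tx": 0.001,"ty": -0.004,"tz": 0.02,"twist": 0},
  {"tx": 0.001,"ty": -0.004,"tz": 0.04,"twist": 0},
  {"tx": 0.001,"ty": -0.004,"tz": 0.06,"twist": 0},
  {"tx": 0.001,"ty": -0.004,"tz": 0.08,"twist": 0},
  {"tx": 0.001,"ty": -0.004,"tz": 0.1,"twist": 0},
  {"tx": 0.001,"ty": -0.004,"tz": 0.12,"twist": 0},
  {"tx": 0.001,"ty": -0.004,"tz": 0.14,"twist": 0},
  {"tx": 0.001,"ty": -0.004,"tz": 0.15,"twist": 0},
])

```text
t: 25.88
eef_pos: [0.3215, 0.4802, 0.0793]
ee_rot: [3.141, 0.0, -0.193]
force: [-0.6, -0.9, -1.6]
width: 0.0199
gripper_force: 19.6
```

Request:
arm_command([
  {"tx": 0,"ty": 0,"tz": 0.02,"twist": 0},
  {"tx": 0,"ty": 0,"tz": 0.04,"twist": 0},
  {"tx": 0,"ty": 0,"tz": 0.06,"twist": 0},
  {"tx": 0,"ty": 0,"tz": 0.08,"twist": 0},
  {"tx": 0,"ty": 0,"tz": 0.1,"twist": 0},
  {"tx": 0,"ty": 0,"tz": 0.12,"twist": 0},
  {"tx": 0,"ty": 0,"tz": 0.125,"twist": 0},
  {"tx": 0,"ty": 0,"tz": 0.125,"twist": 0},
])

```text
t: 26.55
eef_pos: [0.3215, 0.4803, 0.0485]
ee_rot: [3.141, 0.0, -0.193]
force: [-0.5, -0.2, -1.1]
width: 0.0199
gripper_force: 19.6
```

Between the ribs with no contact. I have about 7.5 mm to go.

Request:
arm_command([
  {"tx": 0,"ty": 0,"tz": 0.008,"twist": 0},
  {"tx": 0,"ty": 0,"tz": 0.014,"twist": 0},
  {"tx": 0,"ty": 0,"tz": 0.018,"twist": 0},
  {"tx": 0,"ty": 0,"tz": 0.022,"twist": 0},
  {"tx": 0,"ty": 0,"tz": 0.026,"twist": 0},
  {"tx": 0,"ty": 0,"tz": 0.03,"twist": 0},
  {"tx": 0,"ty": 0,"tz": 0.032,"twist": 0},
  {"tx": 0,"ty": 0,"tz": 0.032,"twist": 0},
])

```text
t: 27.22
eef_pos: [0.3216, 0.4807, 0.0414]
ee_rot: [-3.141, -0.0, -0.192]
force: [-0.6, -1.1, 2.5]
width: 0.02
gripper_force: 19.6
```

Request:
arm_command([
  {"tx": 0,"ty": 0,"tz": 0.002,"twist": 0},
  {"tx": 0,"ty": 0,"tz": 0.004,"twist": 0},
  {"tx": 0,"ty": 0,"tz": 0.004,"twist": 0},
  {"tx": 0,"ty": 0,"tz": 0.004,"twist": 0},
  {"tx": 0,"ty": 0,"tz": 0.004,"twist": 0},
  {"tx": 0,"ty": 0,"tz": 0.004,"twist": 0},
  {"tx": 0,"ty": 0,"tz": 0.004,"twist": 0},
  {"tx": 0,"ty": 0,"tz": 0.004,"twist": 0},
])

```text
t: 27.88
eef_pos: [0.3216, 0.4808, 0.0413]
ee_rot: [-3.141, -0.0, -0.192]
force: [-3.2, -2.8, 12.5]
width: 0.0201
gripper_force: 19.6
```

The box is seated on the floor. I'll release it with a narrow opening, then rise.

Request:
arm_command([
  {"tx": 0,"ty": 0,"tz": -0.004,"twist": 0},
  {"tx": 0,"ty": 0,"tz": -0.004,"twist": 0},
  {"tx": 0,"ty": 0,"tz": -0.004,"twist": 0},
  {"tx": 0,"ty": 0,"tz": -0.004,"twist": 0},
  {"tx": 0,"ty": 0,"tz": -0.004,"twist": 0},
  {"tx": 0,"ty": 0,"tz": -0.004,"twist": 0},
  {"tx": 0,"ty": 0,"tz": -0.004,"twist": 0},
  {"tx": 0,"ty": 0,"tz": -0.004,"twist": 0},
], claw=0.33)

```text
t: 28.55
eef_pos: [0.3216, 0.4806, 0.0409]
ee_rot: [3.141, 0.0, -0.193]
force: [0.2, -0.9, 0.3]
width: 0.0283
gripper_force: 0.0
```

Request:
arm_command([
  {"tx": 0,"ty": 0,"tz": -0.03,"twist": 0},
  {"tx": 0,"ty": 0,"tz": -0.07,"twist": 0},
  {"tx": 0,"ty": 0,"tz": -0.12,"twist": 0},
  {"tx": 0,"ty": 0,"tz": -0.18,"twist": 0},
  {"tx": 0,"ty": 0,"tz": -0.25,"twist": 0},
  {"tx": 0,"ty": 0,"tz": -0.33,"twist": 0},
  {"tx": 0,"ty": 0,"tz": -0.39,"twist": 0},
  {"tx": 0,"ty": 0,"tz": -0.42,"twist": 0},
])

```text
t: 29.22
eef_pos: [0.3221, 0.4818, 0.1496]
ee_rot: [-3.137, -0.001, -0.192]
force: [0.2, 0.7, -0.3]
width: 0.0293
gripper_force: 0.0
```

Run:
```python
from h import *
grab_frame("side");spot("box_mid","side",.032);spot("upper_lid_knob","side",.082)
i=grab_frame("side")
k=ch(0,-.0285);print("bay",ch(0,.062))
plan([(*k,.14,-.192),(*k,.081,-.192)])
cv2.imwrite("pics/i.png",cv2.resize(i[140:270,190:350],(738,600),interpolation=cv2.INTER_CUBIC)[:,:,::-1])
```

```text
box_mid side [246.  227.6] 0.46 [0.3106 0.4737 0.032 ]
box_mid side [283.  208.4] 0.25 [0.359  0.3809 0.032 ]
upper_lid_knob side [285.8 212.9] 0.68 [0.3019 0.3857 0.082 ]
bay [0.321131   0.48086072]
at [0.3214 0.4803 0.1458] -0.1928 t 29.42 F [-0.2 -0.7 -0.4]
-> [ 0.304  0.392  0.14  -0.192] tx ty tz twist [-0.001  0.36   0.023] -0.0003
-> [ 0.304  0.392  0.081 -0.192] tx ty tz twist [ 0.    -0.     0.236] -0.0
```

View pics/i.png

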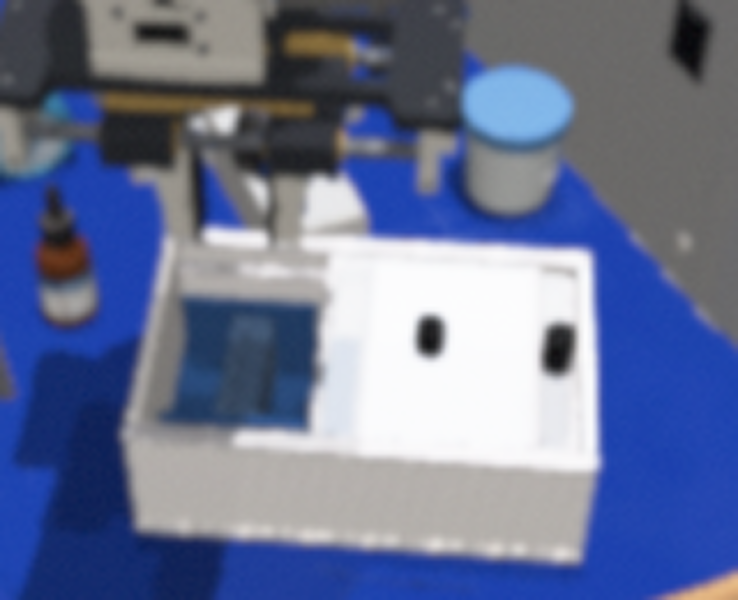

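The box stands on its long edge in the blue bay (crop (248,365)), clear of the hand. Next I shut the upper lid.

Request:
arm_command([
  {"tx": 0,"ty": 0.04,"tz": 0,"twist": 0},
  {"tx": 0,"ty": 0.1,"tz": 0,"twist": 0},
  {"tx": 0,"ty": 0.17,"tz": 0,"twist": 0},
  {"tx": 0,"ty": 0.24,"tz": 0,"twist": 0},
  {"tx": 0,"ty": 0.3,"tz": 0,"twist": 0},
  {"tx": 0,"ty": 0.34,"tz": 0,"twist": 0},
  {"tx": 0,"ty": 0.358,"tz": 0.02,"twist": 0},
  {"tx": 0,"ty": 0.358,"tz": 0.06,"twist": 0},
])

```text
t: 30.08
eef_pos: [0.3045, 0.3925, 0.1313]
ee_rot: [-3.14, -0.0, -0.193]
force: [0.1, -0.0, -0.3]
width: 0.0289
gripper_force: 0.0
```

Run:
```python
from h import *
get_state();grab_frame("side")
plan([(.3036,.3925,.081,-.192)])
```

```text
at [0.304  0.3919 0.1287] -0.1931 t 30.13 F [-0.6  0.1 -1.6]
-> [ 0.304  0.392  0.081 -0.192] tx ty tz twist [-0.002 -0.002  0.191] -0.0004
```

Request:
arm_command([
  {"tx": 0,"ty": -0.002,"tz": 0.03,"twist": 0},
  {"tx": 0,"ty": -0.002,"tz": 0.06,"twist": 0},
  {"tx": 0,"ty": -0.002,"tz": 0.09,"twist": 0},
  {"tx": 0,"ty": -0.002,"tz": 0.12,"twist": 0},
  {"tx": 0,"ty": -0.002,"tz": 0.15,"twist": 0},
  {"tx": 0,"ty": -0.002,"tz": 0.17,"twist": 0},
  {"tx": 0,"ty": -0.002,"tz": 0.182,"twist": 0},
  {"tx": 0,"ty": -0.002,"tz": 0.182,"twist": 0},
])

```text
t: 30.8
eef_pos: [0.3044, 0.3929, 0.0848]
ee_rot: [3.14, 0.0, -0.193]
force: [-0.2, 0.5, 0.3]
width: 0.0283
gripper_force: 0.0
```

Request:
arm_command([
  {"tx": 0,"ty": 0,"tz": 0,"twist": 0},
  {"tx": 0,"ty": 0,"tz": 0,"twist": 0},
  {"tx": 0,"ty": 0,"tz": 0,"twist": 0},
  {"tx": 0,"ty": 0,"tz": 0,"twist": 0},
  {"tx": 0,"ty": 0,"tz": 0,"twist": 0},
  {"tx": 0,"ty": 0,"tz": 0,"twist": 0},
  {"tx": 0,"ty": 0,"tz": 0,"twist": 0},
  {"tx": 0,"ty": 0,"tz": 0,"twist": 0},
], claw=0)

```text
t: 31.47
eef_pos: [0.3047, 0.3935, 0.0859]
ee_rot: [-3.141, -0.0, -0.192]
force: [-0.4, 0.1, 2.9]
width: 0.0149
gripper_force: 20.0
```

Request:
arm_command([
  {"tx": 0,"ty": -0.02,"tz": 0,"twist": 0},
  {"tx": 0,"ty": -0.045,"tz": 0,"twist": 0},
  {"tx": 0,"ty": -0.075,"tz": 0,"twist": 0},
  {"tx": 0,"ty": -0.11,"tz": 0,"twist": 0},
  {"tx": 0,"ty": -0.145,"tz": 0,"twist": 0},
  {"tx": 0,"ty": -0.18,"tz": 0,"twist": 0},
  {"tx": 0,"ty": -0.21,"tz": 0,"twist": 0},
  {"tx": 0,"ty": -0.24,"tz": 0,"twist": 0},
])

```text
t: 32.13
eef_pos: [0.3165, 0.4534, 0.0858]
ee_rot: [-3.141, -0.001, -0.192]
force: [0.5, -1.6, 6.9]
width: 0.0143
gripper_force: 20.0
```

Request:
arm_command([
  {"tx": 0,"ty": -0.025,"tz": 0,"twist": 0},
  {"tx": 0,"ty": -0.045,"tz": 0,"twist": 0},
  {"tx": 0,"ty": -0.06,"tz": 0,"twist": 0},
  {"tx": 0,"ty": -0.068,"tz": 0,"twist": 0},
  {"tx": 0,"ty": -0.074,"tz": 0,"twist": 0},
  {"tx": 0,"ty": -0.078,"tz": 0,"twist": 0},
  {"tx": 0,"ty": -0.078,"tz": 0,"twist": 0},
  {"tx": 0,"ty": -0.078,"tz": 0,"twist": 0},
])

```text
t: 32.8
eef_pos: [0.3197, 0.4696, 0.0857]
ee_rot: [3.138, -0.0, -0.193]
force: [-1.5, -8.7, 12.3]
width: 0.0146
gripper_force: 20.0
```

Request:
arm_command([
  {"tx": 0,"ty": 0,"tz": 0,"twist": 0},
  {"tx": 0,"ty": 0,"tz": 0,"twist": 0},
  {"tx": 0,"ty": 0,"tz": 0,"twist": 0},
  {"tx": 0,"ty": 0,"tz": -0.03,"twist": 0},
  {"tx": 0,"ty": 0,"tz": -0.1,"twist": 0},
  {"tx": 0,"ty": 0,"tz": -0.2,"twist": 0},
  {"tx": 0,"ty": 0,"tz": -0.3,"twist": 0},
  {"tx": 0,"ty": 0,"tz": -0.38,"twist": 0},
], claw=0.36)

```text
t: 33.47
eef_pos: [0.32, 0.472, 0.1828]
ee_rot: [-3.14, -0.0, -0.192]
force: [-0.4, 1.1, 0.8]
width: 0.0314
gripper_force: 0.0
```

Request:
arm_command([
  {"tx": -0.02,"ty": -0.1,"tz": 0,"twist": 0},
  {"tx": -0.06,"ty": -0.22,"tz": 0,"twist": 0},
  {"tx": -0.1,"ty": -0.34,"tz": 0,"twist": 0},
  {"tx": -0.15,"ty": -0.46,"tz": 0,"twist": 0},
  {"tx": -0.2,"ty": -0.56,"tz": 0,"twist": 0},
  {"tx": -0.25,"ty": -0.64,"tz": 0,"twist": 0},
  {"tx": -0.28,"ty": -0.68,"tz": 0,"twist": 0},
  {"tx": -0.3,"ty": -0.7,"tz": 0,"twist": 0},
])

```text
t: 34.13
eef_pos: [0.2787, 0.6588, 0.1799]
ee_rot: [3.141, 0.0, -0.192]
force: [0.6, -1.3, -0.8]
width: 0.0317
gripper_force: 0.0
```

Run:
```python
from h import *
plan([])
for c in("top","side"):
    im=grab_frame(c)
    for q,z in [("lower_lid_knob",.082),("upper_lid_knob",.082),("box_mid",.032)]: spot(q,c,z)
    g=im.max(2);m=(g<95).astype(np.uint8)
    n,l,st,ce=cv2.connectedComponentsWithStats(m)
    for k in range(1,n):
        p=ray(c,ce[k],.083)
        if 15<st[k,4]<150 and .25<p[0]<.36 and .3<p[1]<.52: print(c,"dark",st[k,4],p.round(4))
print("expected shut: lower",ch(0,-.09),"upper",ch(0,.0485))
```

```text
at [0.2787 0.6588 0.1799] -0.1916 t 34.13 F [ 0.6 -1.3 -0.8]
lower_lid_knob top [320.2 239. ] 0.8 [0.292  0.3294 0.082 ]
lower_lid_knob top [251.8 225.5] 0.6 [0.3206 0.4642 0.082 ]
upper_lid_knob top [248.4 227.1] 0.93 [0.3175 0.471  0.082 ]
box_mid top [316.5 149.5] 0.46 [0.4807 0.3258 0.032 ]
top dark 30 [0.3184 0.471  0.083 ]
top dark 38 [0.2913 0.3355 0.083 ]
lower_lid_knob side [312.3 216. ] 0.91 [0.2868 0.3302 0.082 ]
upper_lid_knob side [250.4 206.6] 0.79 [0.3288 0.4608 0.082 ]
side dark 33 [0.3187 0.469  0.083 ]
side dark 45 [0.2888 0.3334 0.083 ]
expected shut: lower [0.29212597 0.33165379] upper [0.31855489 0.46760879]
```

```bash
python3 -c "
from station import *
print(job_done())"
```

```text
the job is handed in; nothing more can be done
None
```

The job is handed in at about 34 s: the coverslip box stands on its long edge midway between the blue ribs, both lids measured shut to within about 2 mm, and the hand stayed clear of the cup and dropper bottle throughout; the judge gave no verdict back.

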